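# Roll the wood-sample tiles flush

### The arm

A 6-joint arm with a two-finger parallel gripper is mounted at the origin on the work surface. World frame = base frame: x ahead of the robot, y to its left, z up, the work surface at z = 0. Lengths are in m, angles in rad, forces in N, time in s.
With the tool pointing down it reaches from about 0.25 to 0.725 m from the base axis. Payload 4 kg.
Tool frame: the origin (TCP) lies midway between the tips of the shut fingers; the grasp point (between the pads) lies 19 mm behind it; z points along the fingers, y is the direction in which the jaws open and shut (so a half turn about z gives the same grasp; the last joint's range is limited). The gripper opens to 85 mm and grips with 20 to 120 N. Pads are 22 mm wide; open, the fingers measure 114 mm over their backs; the gripper's body (76 mm by 85 mm) begins 54 mm behind the grasp point. The pads swing forward as they close: fully open they stand 13 mm farther back than shut.
Start: joints at [-1.318, 0.241, 0.005, 1.335, 0, 1.571], TCP at [0.125, -0.484, 0.197] pointing down, gripper open.
Joint ranges: [-2.72, 2.72], [-1.05, 1.87], [-1.09, 1.28], [-1.99, 2.15], [-1.42, 1.44], [-3.14, 3.14]. Speed limits (rad/s): [2.79, 2.79, 3.14, 3.14, 3.14, 3.14].

### API

Orientations are given as a unit quaternion [x, y, z, w].
In Python, from workcell import bot, vision gives the robot as it stands. The module is installed in compiled form; this text tells all that it offers.
- The arm moves only by the tool send_rows, never from a script. Its argument "targets" is a list that holds one entry, the list of rows, each a list of 5 numbers: the shift along the world's x, y, z in cm, then the turn about the world's z in rad, then the finger opening in cm, from 0 to 8.54. A call has 1 to 12 rows; each row is the pose to reach, as a shift and turn from the pose commanded when the call began; what a row does not reach only later rows make up. A row lasts 1/8 s, in which the tool goes at most 62.5 mm and 10.7 degrees, less where a joint would pass 70% of its speed; a pose out of reach is approached as far as the arm can. A call with a gripper value outside its range is refused whole. The fingers move at their own pace and stop on an object; the grip force is fixed at half the most. Time passes only in rows, so rows that repeat a pose let the fingers close. It gives the time, the measured TCP pose, the force and the opening at its end, in the units of the state.
- bot.get_obs(): the state, without advancing time (a new reading comes with each control period).
- vision.camera(name): name is "scene" or "side" or "wrist"; returns the picture (400x640x3 uint8, red, green, blue); there is no depth.
- vision.get_calibration(name): a dict with "vertical_fov" (degrees; the focal length in pixels is half the picture's height over the tangent of half this angle, whatever the lens; pixels are square), "cx", "cy" (the principal point, pixels), "k1" (the pictures are not rectified: a ray, as slopes to the right and down, at radius r is drawn at 1 + k1 r^2 times it, then the intrinsics apply), "rvec" (rotation vector, rad) and "tvec" (3), from world to camera coordinates, as OpenCV has them; the wrist camera has in their place "T_tool_cam" (4x4, takes a point from camera to tool coordinates, whose origin is the TCP and whose axes are the flange's). Camera axes: x right, y down, z forward; pixel columns grow to the right and rows downward; lengths in m; the calibration is good to about 2 mm. A picture is of the moment at which its call begins: read the wrist's pose just before it. get_calibration takes no time and is no camera call.
- bot.job_done(): hands the job in, once; it reports no verdict.
Trained networks look in the newest picture that a camera, given by its name, has taken for a name from the list of things; names that differ only in an ending like _2 or _b are one class to them, and where a whole thing is asked for, a point or a joint stands for the part that bears it (a point fixed in the world has none). Each returns a list of dicts, best first, with "score" (0 to 1); they miss things now and then, are a little off and sometimes report something else, mostly with a low value. They report only what shows in the picture. A call takes as long as a camera call. They do not tell look-alikes from the thing itself.
- vision.boxes_of(target, camera): "uv" ([column, row] in pixels, amid what is visible of it).
The state is a dict: "clock": time; "joint_pos": joint angles; "joint_vel": joint speeds; "tau": joint torques, N m; "eef_pos": TCP position; "tool_rot": TCP orientation; "ft_force": force on the tool from outside, world axes, zero at the start; "ft_torque": the same for the moment, N m; "grip_width": finger opening in m.
Only numpy, scipy, OpenCV 4.12 (cv2) and the standard library are available. Lean on these libraries where they do the work, as an engineer would, in place of code of your own. Each camera call takes 0.05 s, during which the arm holds its last target.

### The job

Take the hand roller from its rest, set it on the plain margin at one end of the sample strip and roll it along the row in one unbroken pass, bearing down steadily (about 20 N, never as much as 40 N), until all six tiles are pressed home flush with the bed; do not lift the roller off the strip before all are flush, and touch the strip only with the roller. Then stand the roller upright back in its rest and let go, leaving the other things on the bench alone.

Things in the scene. Friction and masses are not known exactly. Their poses are not given: they have to be found in the camera images.
- board: Wood-sample strip fixed to the bench: dark base 120 x 320 x 14 mm, a paler bed 96 x 296 mm on it, and in the bed a row of six wooden tiles of different browns. Origin: centre of the base's underside, z up. The row runs along y from tile 1 (-y) to tile 6 (+y), centres at x = 0, y = -85, -51, -17, 17, 51, 85 mm; a tile is 60 mm (x) by 32.5 mm (y).
- hinge_end (a point): Point over the plain solid margin of the bed beyond tile 1 (y = -125 mm, 45 mm above the base's underside), here just at the bed's top. Each margin is 45 mm long (|y| 102 to 147 mm) and level with the bed's side rails; tiles must be flush with these. The bed is hinged at this end (y = -145, 22 mm up).
- wedge_end (a point): Point at y = +125 mm, 45 mm above the base's underside. A wedge props this end of the bed at a slope of 0 to 1.4 degrees that is not measured and differs each time, so the margin's top here really lies 0 to 7 mm above this point. The slope is stiff: pressing does not alter it.
- roller: Hand roller, 0.36 to 0.6 kg: a black hard wheel 56 mm across and 40 mm wide, turning freely in a steel fork, with an upright wooden grip. Origin: lowest point of the wheel, z up through the grip, y along the axle, x the way it rolls. Fork 44 mm (x) by 66 mm (y); its cheeks (|y| 23 to 33 mm) reach down to 12 mm above the origin, its bridge up to 67 mm. At the start it stands in its rest.
- roller_grip (a point): Best grasp point of the roller, 95 mm above its origin, in the wooden grip: a block 26 mm (x) by 44 mm (y), from 67 to 117 mm up. Gripped across its 26 mm (along x) it holds steadiest.
- rest: Green rest for the roller, 80 (x) by 100 (y) by 32 mm, fixed to the bench. Origin: centre of its underside, z up. A roller at home has its origin 8 mm straight above this one, with its x and y axes along the rest's.
- rest_ledges (a point): Centre of the rest at the height of its two ledges, 20 mm above its underside; the fork's cheeks stand on them. Walls 12 mm higher than the ledges stand around the cheeks with 4 mm to spare on every side; the wheel hangs in the 48 mm slot between the ledges.
- cone: Bystander: loose turned wooden post, 64 mm in diameter at the foot, 120 mm tall; origin centre of its underside.
- numberwheel: Bystander: loose rusty iron numbering wheel lying flat, 90 mm over its teeth, 30 mm tall; origin centre of its underside.
- inclinometer: Bystander: loose teal hand instrument lying flat, about 165 by 90 mm, 16 mm tall; origin under the middle of its bar, the round dial 70 mm along its x axis.
- tile1 (a joint): How far tile 1 has been pressed in, m: about 0 as found (top 5 mm proud of the bed), 0.005 fully home and flush. It sits in stiff mastic: moves only under more than about 9 N of downward force, stays where it is left, and goes solid at 0.005.
- tile2 (a joint): How far tile 2 has been pressed in, m: about 0 as found (top 5 mm proud of the bed), 0.005 fully home and flush. It sits in stiff mastic: moves only under more than about 9 N of downward force, stays where it is left, and goes solid at 0.005.
- tile3 (a joint): How far tile 3 has been pressed in, m: about 0 as found (top 5 mm proud of the bed), 0.005 fully home and flush. It sits in stiff mastic: moves only under more than about 9 N of downward force, stays where it is left, and goes solid at 0.005.
- tile4 (a joint): How far tile 4 has been pressed in, m: about 0 as found (top 5 mm proud of the bed), 0.005 fully home and flush. It sits in stiff mastic: moves only under more than about 9 N of downward force, stays where it is left, and goes solid at 0.005.
- tile5 (a joint): How far tile 5 has been pressed in, m: about 0 as found (top 5 mm proud of the bed), 0.005 fully home and flush. It sits in stiff mastic: moves only under more than about 9 N of downward force, stays where it is left, and goes solid at 0.005.
- tile6 (a joint): How far tile 6 has been pressed in, m: about 0 as found (top 5 mm proud of the bed), 0.005 fully home and flush. It sits in stiff mastic: moves only under more than about 9 N of downward force, stays where it is left, and goes solid at 0.005.
Mind the look-alikes: they are no part of the job. There is more than one size of the roller; the job needs the middle-sized. What is meant by the rest is not blue, and is the smaller of those in its own colour.

How it is judged:
On the way, in this order (a step that is already met when the one before it is completed fails the run):
1. the roller is lifted out of its rest (z of roller in the frame of rest above 0.035 m), for 0.1 s.
2. the roller, on the strip, has pressed all six tiles flush (value of joint each of tile1, tile2, tile3, tile4, tile5, tile6 above 0.0035 m and contact force between roller and board above 2 N), for 0.1 s.
At the end, for the whole second after the job is handed in: All six tiles pressed in at least 3.5 of their 5 mm; the roller at rest, upright within 6 degrees, standing on the ledges of its rest (origin within 10 mm of the rest's sideways, 4 to 12 mm above the rest's origin) (value of joint each of tile1, tile2, tile3, tile4, tile5, tile6 above 0.0035 m and horizontal distance between roller and rest below 0.01 m and z of roller in the frame of rest between 0.004 and 0.012 m and angle between roller's own z axis and vertical below 0.1 rad and linear speed of roller below 0.02 m/s); the robot touches nothing.
It fails at once if the roller presses on the strip with 40 N or more (contact force between roller and board above 40 N).
It fails at once if the roller is lifted off the strip (more than 65 mm above the underside of its base) when some tiles are flush and some are not (value of joint any of tile1, tile2, tile3, tile4, tile5, tile6 above 0.0035 m and value of joint any of tile1, tile2, tile3, tile4, tile5, tile6 below 0.0035 m and z of roller in the frame of board above 0.065 m).
It fails at once if the robot touches the strip (contact force between any of the fingers, the arm and board above 1 N).
It fails at once if a bystander is shifted by more than 20 mm (distance of any of cone, numberwheel, inclinometer from where it was at the start of the episode above 0.02 m).
It also fails if it takes over 72 s, if anything falls off the work surface, if the arm or the gripper's body presses on something with over 40 N, if the wrist force passes 120 N, or if a joint passes its speed limit or range.

## Working session

There is one attempt and no reset: what is moved stays moved. The work goes in short steps, Python scripts to look and compute and a tool call to move; the robot and the scene stay as the last step left them, time stands still between calls to the robot, and variables do not carry over. Pictures are saved under pics/ and viewed, and the job is handed in when it is done.

Besides the shell and the picture viewer there is one more tool, called after ">>>" as name(argument=value, ...), one argument or row to a line, values as JSON. send_rows: Moves the arm, as the interface text tells. Its arguments: {"type":"object","properties":{"targets":{"type":"array"}},"required":["targets"]}

```bash
mkdir -p pics; cat > h.py <<'E'
import numpy as np, cv2
from workcell import bot, vision
from scipy.spatial.transform import Rotation as R
def cam(name, fn=None):
    o=bot.get_obs(); im=np.array(vision.camera(name))
    if fn: cv2.imwrite('pics/'+fn, im[:,:,::-1])
    return o,im
def K(c):
    f=200/np.tan(np.radians(c['vertical_fov'])/2); return f,c['cx'],c['cy'],c['k1']
def pose(name,o=None):
    c=vision.get_calibration(name)
    if name!='wrist':
        Rw=R.from_rotvec(np.array(c['rvec']).ravel()).as_matrix(); t=np.array(c['tvec']).ravel()
        return c,Rw.T,-Rw.T@t
    T=np.array(c['T_tool_cam']); Rt=R.from_quat(o['tool_rot']).as_matrix()
    return c,Rt@T[:3,:3],Rt@T[:3,3]+np.array(o['eef_pos'])
def ray(name,uv,o=None):
    c,Rc,p=pose(name,o); f,cx,cy,k=K(c)
    d=np.array([(uv[0]-cx)/f,(uv[1]-cy)/f]); x=d.copy()
    for _ in range(30): x=d/(1+k*(x@x))
    v=Rc@np.array([x[0],x[1],1]); return p,v/np.linalg.norm(v)
def onz(name,uv,z,o=None):
    p,v=ray(name,uv,o); return p+v*(z-p[2])/v[2]
def proj(name,P,o=None):
    c,Rc,p=pose(name,o); f,cx,cy,k=K(c)
    q=(np.atleast_2d(P)-p)@Rc; s=q[:,:2]/q[:,2:]; r2=(s**2).sum(1,keepdims=True)
    return s*(1+k*r2)*f+[cx,cy]
def tri(rs):
    A=np.zeros((3,3));b=np.zeros(3)
    for p,v in rs:
        M=np.eye(3)-np.outer(v,v);A+=M;b+=M@p
    X=np.linalg.solve(A,b); return X,[np.linalg.norm((np.eye(3)-np.outer(v,v))@(X-p)) for p,v in rs]
E
python3 - <<'E'
from h import *
o,_=cam('scene','scene0.png');cam('side','side0.png');cam('wrist','wrist0.png')
print(o)
for n in ['scene','side','wrist']:
    print(n,vision.get_calibration(n))
for n in ['scene','side']:
    for t in ['roller','roller_grip','rest','rest_ledges','board','hinge_end','wedge_end','cone','numberwheel','inclinometer','tile1','tile6']:
        print(n,t,[(np.round(b['uv'],0).tolist(),round(b['score'],2)) for b in vision.boxes_of(t,n)])
E
```

```text
{'clock': 0.0, 'joint_pos': array([-1.31798873e+00,  2.41412284e-01,  3.72624360e-03,  1.33516907e+00,
        1.24516365e-05,  1.57080821e+00]), 'joint_vel': array([-0.00126937, -0.00017025, -0.00046296,  0.00029245,  0.00054897,
       -0.00190428]), 'tau': array([ 1.14012655e-03, -3.72320545e+01,  2.52405810e+01,  1.70166849e-02,
       -1.01481717e-04, -1.46218201e-05]), 'eef_pos': array([ 0.124893  , -0.48343732,  0.19561412]), 'tool_rot': array([ 9.92021896e-01,  1.26061487e-01, -1.23602958e-04, -1.02196488e-03]), 'ft_force': array([0.65157544, 0.12058254, 0.05804448]), 'ft_torque': array([-0.02074925, -0.07463608, -0.02025675]), 'grip_width': 0.08519983719755213}
scene {'vertical_fov': 49.85724312583263, 'cx': 322.8851067169166, 'cy': 198.80635281740726, 'k1': 0.001709556499614738, 'rvec': array([ 2.3969252 ,  0.931617  , -0.27923107]), 'tvec': array([-0.40508136, -0.32516191,  1.44852801])}
side {'vertical_fov': 56.9936892709383, 'cx': 323.4384930181758, 'cy': 199.68194891903096, 'k1': -0.08237693318520635, 'rvec': array([ 0.67590631, -2.46098918,  1.34926962]), 'tvec': array
[... 1542 characters left out ...]
0], 0.5)]
side roller_grip [([314.0, 285.0], 0.82), ([241.0, 273.0], 0.64), ([285.0, 254.0], 0.61)]
side rest [([290.0, 274.0], 0.93), ([356.0, 255.0], 0.81), ([297.0, 335.0], 0.79)]
side rest_ledges [([352.0, 263.0], 0.69), ([288.0, 273.0], 0.63), ([296.0, 334.0], 0.59)]
side board [([345.0, 200.0], 0.86)]
side hinge_end [([347.0, 202.0], 0.84)]
side wedge_end [([346.0, 201.0], 0.68)]
side cone [([295.0, 202.0], 0.65), ([247.0, 223.0], 0.59)]
side numberwheel [([375.0, 168.0], 0.55)]
side inclinometer [([293.0, 201.0], 0.64)]
side tile1 [([356.0, 184.0], 0.62), ([336.0, 202.0], 0.62), ([365.0, 183.0], 0.44)]
side tile6 [([356.0, 184.0], 0.62), ([336.0, 202.0], 0.62), ([365.0, 183.0], 0.44)]
```

View pics/scene0.png

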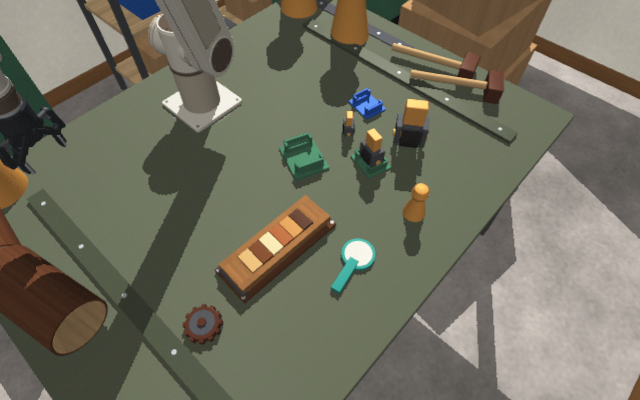

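View pics/side0.png

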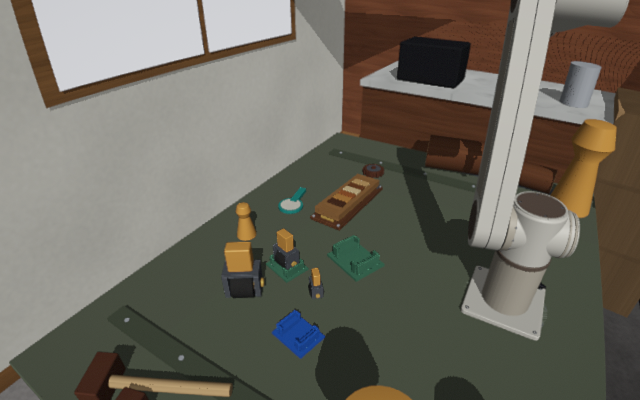

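View pics/wrist0.png

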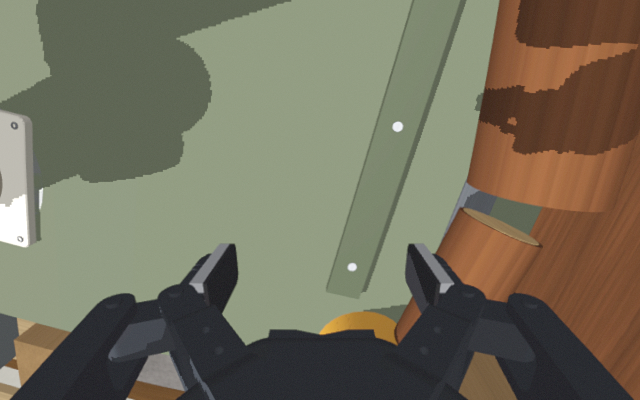

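```bash
python3 - <<'E'
import cv2
a=cv2.imread('pics/scene0.png')[70:330,170:450]
cv2.imwrite('pics/scene0z.png',cv2.resize(a,None,fx=2.3,fy=2.3,interpolation=cv2.INTER_CUBIC)) 
a=cv2.imread('pics/side0.png')[120:370,200:440]
cv2.imwrite('pics/side0z.png',cv2.resize(a,None,fx=2.4,fy=2.4,interpolation=cv2.INTER_CUBIC))
E
```

```text
(no output)
```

View pics/scene0z.png

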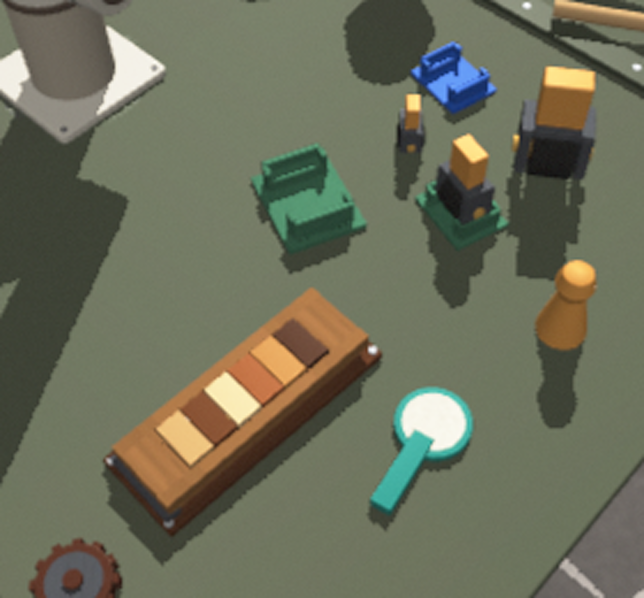

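View pics/side0z.png

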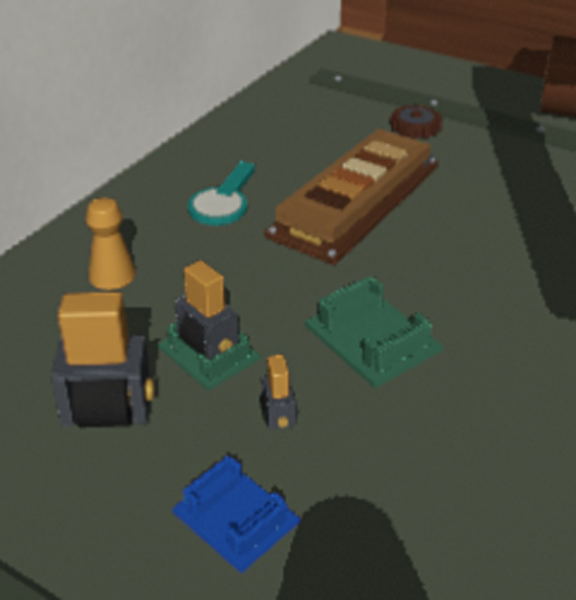

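The middle roller stands in the small green rest, at scene (370,152) and side (286,253). The strip is at scene (274,248). A yellow wedge shows under its dark-tile end, nearer the rest, and the grey hinge is at the end by the numbering wheel. Next come rough positions.

```bash
python3 - <<'E'
from h import *
g=tri([ray('scene',(368,150)),ray('side',(285,254))]);print('grip~',g)
print('rest base',onz('scene',(371,165),0.01),onz('side',(287,268),0.01))
print('cone',onz('scene',(413,215),0.0), 'big',onz('scene',(411,140),0),'small',onz('scene',(349,135),0),'greenbig',onz('scene',(303,158),0))
# board corner tops: scene z coords from zoom /2.3 + (170,70)
z=lambda u,v:(170+u/2.3,70+v/2.3)
for n,p,h in [('far L top',(312,290),.045),('far R rivet',(373,350),.014),('near L rivet',(110,462),.014),('near R rivet',(168,523),.014)]:
    print(n,onz('scene',z(*p),h))
s=lambda u,v:(200+u/2.4,120+v/2.4)
for p in [(272,231),(332,254),(433,161)]: print('side rivet',onz('side',s(*p),.014))
E
```

```text
grip~ (array([0.57223363, 0.18105118, 0.05086981]), [np.float64(0.006931115908107665), np.float64(0.0069311159081076636)])
rest base [0.59115516 0.16686318 0.01      ] [0.56703413 0.19442419 0.01      ]
cone [0.78506894 0.11418879 0.        ] big [0.6166513  0.33778781 0.        ] small [0.45892536 0.22133004 0.        ] greenbig [0.41670209 0.0542658  0.        ]
far L top [ 0.54238061 -0.06374892  0.045     ]
far R rivet [ 0.63965777 -0.06240599  0.014     ]
near L rivet [ 0.52192382 -0.36532121  0.014     ]
near R rivet [ 0.62161628 -0.36913296  0.014     ]
side rivet [ 0.63601642 -0.05889144  0.014     ]
side rivet [ 0.53556398 -0.05443295  0.014     ]
side rivet [ 0.5159648  -0.35975361  0.014     ]
```

>>> send_rows(
  targets=[
    [[3,4,5,-0.15,8.5],[9,8,10,-0.3,8.5],[15,12,14,-0.3,8.5],[21,16,16,-0.3,8.5],[27,20,16,-0.3,8.5],[33,23,16,-0.3,8.5],[38,25,16,-0.3,8.5],[41,25,16,-0.3,8.5],[41,25,16,-0.3,8.5],[41,25,16,-0.3,8.5],[41,25,16,-0.3,8.5]],
  ],
)

```text
clock: 2.72
eef_pos: [0.5345, -0.2343, 0.3564]
tool_rot: [1.0, -0.024, -0.0, 0.0]
ft_force: [-0.4, -0.0, -0.2]
grip_width: 0.085
```

```bash
python3 - <<'E'
from h import *
o,_=cam('wrist','w1.png'); print(o['eef_pos'],o['tool_rot'],o['clock'],o['joint_pos'])
for t in ['board','hinge_end','wedge_end','tile1','roller','rest']:
    print(t,[(np.round(b['uv'],0).tolist(),round(b['score'],2)) for b in vision.boxes_of(t,'wrist')])
E
```

```text
[ 0.53454119 -0.23428963  0.35636382] [ 9.99719786e-01 -2.36682963e-02 -4.00066691e-04  2.44938139e-05] 2.725 [-4.12879806e-01  4.34429951e-01  6.93190941e-01  1.83027902e+00
 -3.48939979e-04  2.77605399e+00]
board [([308.0, 126.0], 0.94)]
hinge_end [([306.0, 125.0], 0.84)]
wedge_end [([308.0, 125.0], 0.97)]
tile1 [([274.0, 130.0], 0.93), ([256.0, 129.0], 0.89), ([339.0, 127.0], 0.88), ([359.0, 130.0], 0.87), ([319.0, 130.0], 0.74), ([297.0, 126.0], 0.63)]
roller [([71.0, 145.0], 0.83), ([12.0, 130.0], 0.65), ([107.0, 135.0], 0.35)]
rest [([34.0, 223.0], 0.87), ([176.0, 218.0], 0.84), ([90.0, 14.0], 0.23)]
```

View pics/w1.png

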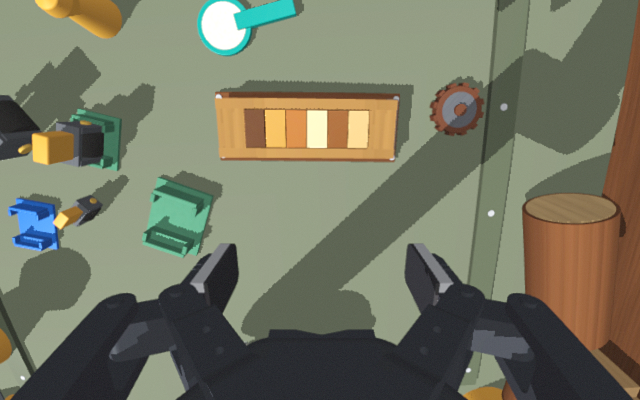

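>>> send_rows(
  targets=[
    [[0,4,0,0.18,8.5],[0,8,0,0.36,8.5],[0,12,0,0.54,8.5],[0,16,0,0.72,8.5],[0,20,0,0.9,8.5],[0,24,0,1.08,8.5],[0,28,0,1.26,8.5],[0,32,0,1.44,8.5],[0,35,0,1.62,8.5],[0,38,0,1.8,8.5],[0,39,0,1.98,8.5],[0,39,0,2.16,8.5]],
  ],
)

```text
clock: 4.58
eef_pos: [0.5348, 0.1567, 0.3565]
tool_rot: [0.489, 0.872, 0.0, -0.0]
ft_force: [-0.3, 0.4, -0.0]
grip_width: 0.0852
```

>>> send_rows(
  targets=[
    [[0,0,0,0.18,8.5],[0,0,0,0.36,8.5],[0,0,0,0.54,8.5],[0,0,0,0.72,8.5],[0,0,0,0.9,8.5],[0,0,0,0.98,8.5],[0,0,0,0.98,8.5]],
  ],
)

```text
clock: 5.45
eef_pos: [0.535, 0.1556, 0.3567]
tool_rot: [0.025, 1.0, 0.0, 0.0]
ft_force: [-0.3, -0.3, -0.0]
grip_width: 0.0846
```

```bash
python3 - <<'E'
from h import *
o,_=cam('wrist','w2.png'); print(o['eef_pos'],o['tool_rot'],o['clock'],o['joint_pos'])
np.savez('w2.npz',eef_pos=o['eef_pos'],tool_rot=o['tool_rot'])
for t in ['roller','rest','roller_grip','rest_ledges']:
    print(t,[(np.round(b['uv'],0).tolist(),round(b['score'],2)) for b in vision.boxes_of(t,'wrist')])
E
```

```text
[0.53497159 0.15560348 0.35672782] [2.51104582e-02 9.99684669e-01 4.67010588e-05 1.59761329e-04] 5.45 [ 2.83058153e-01  3.67674566e-01  5.93398676e-01  1.79618764e+00
 -7.91457955e-06  3.33284348e-01]
roller [([339.0, 176.0], 0.94), ([360.0, 94.0], 0.64), ([423.0, 200.0], 0.62)]
rest [([262.0, 83.0], 0.65), ([327.0, 163.0], 0.63), ([438.0, 73.0], 0.56)]
roller_grip [([424.0, 197.0], 0.75), ([361.0, 100.0], 0.73), ([338.0, 180.0], 0.72)]
rest_ledges [([328.0, 156.0], 0.97), ([436.0, 73.0], 0.89), ([261.0, 87.0], 0.81)]
```

View pics/w2.png

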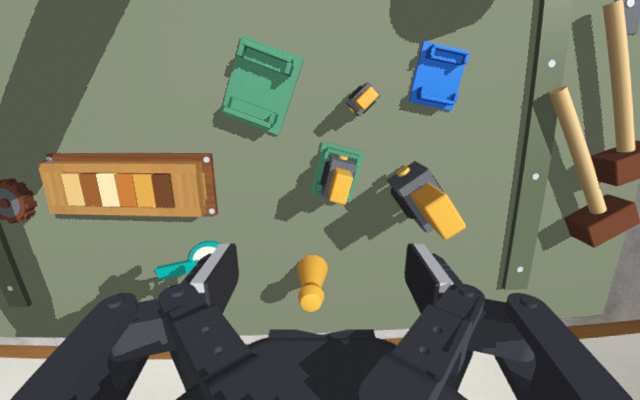

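>>> send_rows(
  targets=[
    [[0,1,-3,0,8.5],[1,3,-6,0,8.5],[1,3,-9,0,8.5],[1,3,-11,0,5.0],[1,3,-11,0,5.0],[1,3,-11,0,5.0]],
  ],
)

```text
clock: 6.45
eef_pos: [0.5455, 0.186, 0.2475]
tool_rot: [0.025, 1.0, 0.0, 0.001]
ft_force: [-0.2, 0.4, -0.1]
grip_width: 0.05
```

```bash
python3 - <<'E'
from h import *
o,im=cam('wrist','w3.png'); print(o['eef_pos'],o['tool_rot'],o['clock'],o['joint_pos'])
np.savez('w3.npz',eef_pos=o['eef_pos'],tool_rot=o['tool_rot'])
for t in ['roller','rest','roller_grip','rest_ledges']:
    print(t,[(np.round(b['uv'],0).tolist(),round(b['score'],2)) for b in vision.boxes_of(t,'wrist')])
E
```

```text
[0.5454931  0.18600641 0.24754811] [2.45376630e-02 9.99698645e-01 2.75743042e-04 6.68228540e-04] 6.45 [3.28591116e-01 3.83050534e-01 3.34505953e-01 1.52080703e+00
 5.52592801e-05 3.77671420e-01]
roller [([348.0, 85.0], 0.87), ([431.0, 222.0], 0.62), ([318.0, 193.0], 0.56)]
rest [([319.0, 161.0], 0.88), ([220.0, 70.0], 0.88), ([448.0, 57.0], 0.71)]
roller_grip [([321.0, 195.0], 0.87), ([350.0, 89.0], 0.85), ([433.0, 218.0], 0.68)]
rest_ledges [([320.0, 159.0], 0.88), ([220.0, 73.0], 0.86), ([447.0, 58.0], 0.6), ([35.0, 204.0], 0.37)]
```

View pics/w3.png

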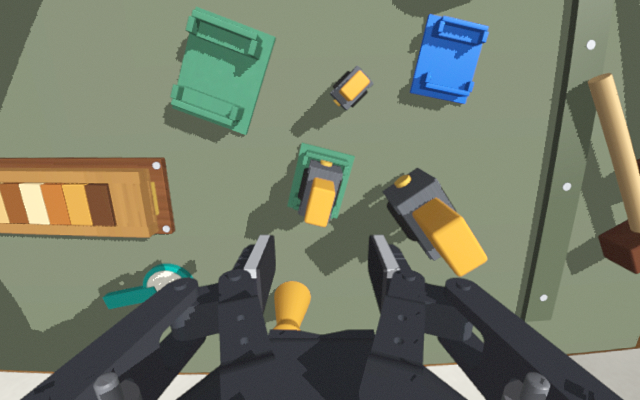

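```bash
python3 - <<'E'
import cv2
a=cv2.imread('pics/w3.png')[130:240,260:380]
cv2.imwrite('pics/w3z.png',cv2.resize(a,None,fx=5,fy=5,interpolation=cv2.INTER_CUBIC))
a=cv2.imread('pics/w2.png')[130:220,290:380]
cv2.imwrite('pics/w2z.png',cv2.resize(a,None,fx=6,fy=6,interpolation=cv2.INTER_CUBIC))
E
```

```text
(no output)
```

View pics/w3z.png

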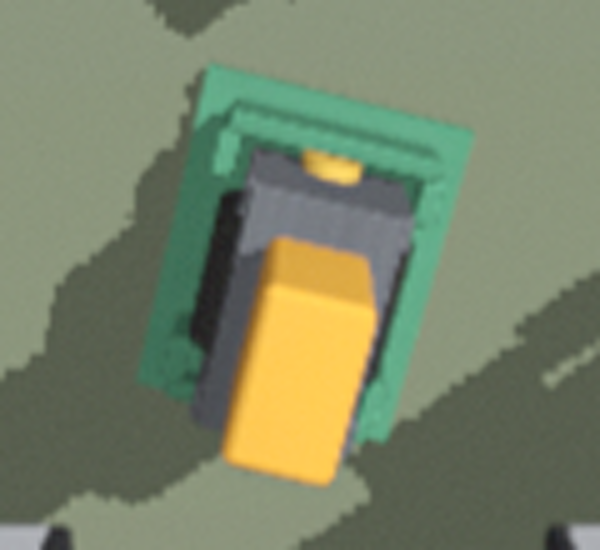

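View pics/w2z.png

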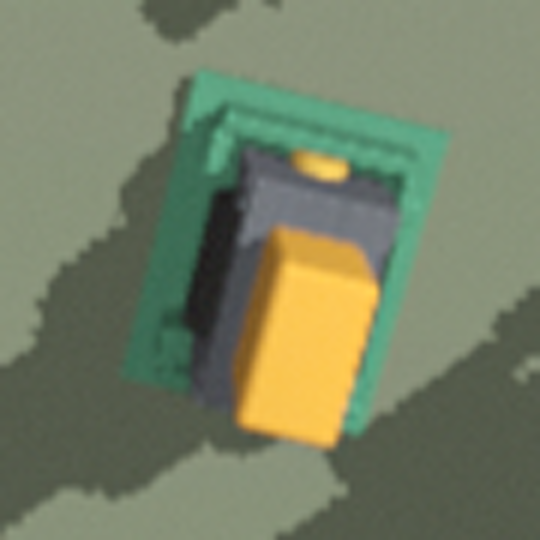

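```bash
python3 - <<'E'
from h import *
o2=dict(np.load('w2.npz'));o3=dict(np.load('w3.npz'))
a3=lambda u,v:(260+u/5,130+v/5); a2=lambda u,v:(290+u/6,130+v/6)
def run(n,c3,c2):
    P=[]
    for p,q in zip(c3,c2):
        X,e=tri([ray('wrist',a3(*p),o3),ray('wrist',a2(*q),o2)]);P.append(X);print(n,X.round(4),np.round(e[0],4))
    P=np.array(P);print(' mean',P.mean(0).round(4))
    return P
def fit(n,c3,o,a,z):
    P=np.array([onz('wrist',a(*p),z,o) for p in c3]);m=P.mean(0)
    e1=P[1]-P[0]+P[2]-P[3];e2=P[3]-P[0]+P[2]-P[1]
    print(n,z,m.round(4),'w',np.linalg.norm(e1)/2,np.linalg.norm(e2)/2,'ang',np.degrees(np.arctan2(e1[1],e1[0])).round(1),np.degrees(np.arctan2(e2[1],e2[0])).round(1))
g3=[(268,285),(378,312),(332,487),(222,460)];g2=[(278,262),(380,288),(336,448),(236,425)]
r3=[(205,65),(472,130),(388,440),(140,383)];r2=[(197,70),(450,133),(362,435),(122,378)]
run('grip',g3,g2);run('rest',r3,r2)
for z in (.117,.121,.125): fit('grip3',g3,o3,a3,z);fit('grip2',g2,o2,a2,z)
for z in (0.0,.01): fit('rest3',r3,o3,a3,z);fit('rest2',r2,o2,a2,z)
E
```

```text
grip [0.5554 0.1767 0.1173] 0.0002
grip [0.5613 0.2008 0.1239] 0.0002
grip [0.6019 0.189  0.124 ] 0.0002
grip [0.5957 0.1642 0.12  ] 0.0003
 mean [0.5786 0.1827 0.1213]
rest [0.5173 0.1589 0.0205] 0.0002
rest [0.5395 0.2332 0.0203] 0.0005
rest [ 0.6424  0.2074 -0.0076] 0.0001
rest [ 0.6178  0.1297 -0.004 ] 0.0
 mean [0.5793 0.1823 0.0073]
grip3 0.117 [0.58   0.1826 0.117 ] w 0.02573362279993421 0.04319123127290212 ang 72.6 -16.9
grip2 0.117 [0.5799 0.1831 0.117 ] w 0.026253664145854668 0.043187732794680855 ang 73.1 -16.3
grip3 0.121 [0.5786 0.1827 0.121 ] w 0.025399460605808843 0.04263037450114726 ang 72.6 -16.9
grip2 0.121 [0.5788 0.1829 0.121 ] w 0.026002005260054795 0.04277374956342782 ang 73.1 -16.3
grip3 0.125 [0.5773 0.1828 0.125 ] w 0.025065298411683527 0.0420695177293924 ang 72.6 -16.9
grip2 0.125 [0.5777 0.1826 0.125 ] w 0.02575034637425493 0.04235976633217482 ang 73.1 -16.3
rest3 0.0 [0.5794 0.1825 0.    ] w 0.08060165150085317 0.10097441878190157 ang 73.5 -15.9
rest2 0.0 [0.5798 0.183  0.    ] w 0.08051426482585115 0.10126937602224433 ang 73.2 -16.8
rest3 0.01 [0.5769 0.1826 0.01  ] w 0.07870530943584945 0.09859875979402842 ang 73.5 -15.9
rest2 0.01 [0.5777 0.1826 0.01  ] w 0.0790073245377411 0.09937397397131875 ang 73.2 -16.8
```

```bash
python3 - <<'E'
from h import *
o2=dict(np.load('w2.npz'));o3=dict(np.load('w3.npz'))
for p,q in [((415,207),(413,192)),((447,198),(437,183)),((487,262),(465,223))]:
    print(tri([ray('wrist',p,o3),ray('wrist',q,o2)]), onz('wrist',p,.165,o3),onz('wrist',q,.165,o2))
E
```

```text
(array([0.61285706, 0.31622197, 0.03944359]), [np.float64(0.00015926460629080743), np.float64(0.00015926460629068655)]) [0.56749286 0.27477945 0.165     ] [0.57486728 0.27646466 0.165     ]
(array([0.58278819, 0.33594496, 0.09625362]), [np.float64(6.976370965252265e-05), np.float64(6.976370965256313e-05)]) [0.55996752 0.30523177 0.165     ] [0.56398552 0.30823348 0.165     ]
(array([0.60744788, 0.32995813, 0.20391508]), [np.float64(0.001515021172022052), np.float64(0.0015150211720219666)]) [0.63171252 0.35300013 0.165     ] [0.62372111 0.35168103 0.165     ]
```

>>> send_rows(
  targets=[
    [[2,-0.3,0,-0.15,5.0],[3.3,-0.3,0,-0.246,5.0],[3.3,-0.3,-5,-0.246,5.0],[3.3,-0.3,-9,-0.246,5.0],[3.3,-0.3,-12,-0.246,5.0],[3.3,-0.3,-14.5,-0.246,5.0],[3.3,-0.3,-16.3,-0.246,5.0],[3.3,-0.3,-16.3,-0.246,5.0],[3.3,-0.3,-16.3,-0.246,5.0]],
  ],
)

```text
clock: 7.82
eef_pos: [0.5788, 0.1831, 0.0846]
tool_rot: [0.147, 0.989, 0.0, 0.001]
ft_force: [-0.1, -0.3, 0.6]
grip_width: 0.0498
```

```bash
python3 - <<'E'
from h import *
o,im=cam('wrist','w4.png'); print(o['eef_pos'],o['tool_rot'],o['clock'],o['ft_force'])
E
```

```text
[0.57881356 0.18312067 0.08458364] [1.46878054e-01 9.89154260e-01 3.62702356e-04 7.45043994e-04] 7.825 [-0.06105115 -0.31991151  0.57517183]
```

View pics/w4.png

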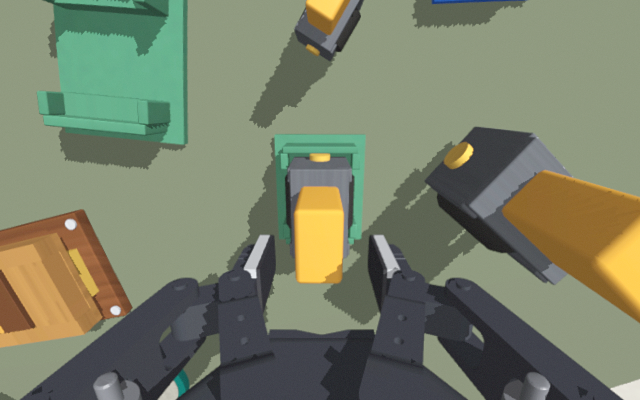

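The grip sits centred between the pads at (320,235) and squared up. Closing now, then a straight lift.

>>> send_rows(
  targets=[
    [[0,0,0,0,2.0],[0,0,0,0,1.5],[0,0,0,0,1.5],[0,0,0,0,1.5],[0,0,0,0,1.5]],
  ],
)

```text
clock: 8.5
eef_pos: [0.5788, 0.1829, 0.0849]
tool_rot: [0.147, 0.989, 0.0, 0.001]
ft_force: [-0.9, -0.9, 5.6]
grip_width: 0.0237
```

>>> send_rows(
  targets=[
    [[0,0,1,0,1.5],[0,0,3,0,1.5],[0,0,6,0,1.5],[0,0,10,0,1.5],[0,0,14,0,1.5],[0,0,14,0,1.5],[0,0,14,0,1.5]],
  ],
)

```text
clock: 9.38
eef_pos: [0.5771, 0.1827, 0.2217]
tool_rot: [0.147, 0.989, -0.001, -0.001]
ft_force: [-0.4, 0.2, -4.8]
grip_width: 0.0236
```

```bash
python3 - <<'E'
from h import *
o,im=cam('wrist','w5.png'); print(o)
cam('scene','s5.png');cam('side','d5.png')
a=cv2.imread('pics/d5.png')[120:370,200:440]
b=cv2.imread('pics/s5.png')[70:320,200:440]
cv2.imwrite('pics/sd5.png',cv2.resize(np.hstack([a,b]),None,fx=1.66,fy=1.66))
E
```

```text
{'clock': 9.375, 'joint_pos': array([3.06513859e-01, 4.52985471e-01, 3.74152097e-01, 1.49500673e+00,
       9.19847453e-05, 6.01248084e-01]), 'joint_vel': array([-0.00245333,  0.01566905, -0.02863591,  0.00203801, -0.00024503,
       -0.00040242]), 'tau': array([ 5.23051232e-03, -5.19789827e+01,  2.86154723e+01, -2.55465356e-02,
        2.98490879e-03, -4.48880962e-05]), 'eef_pos': array([0.57714454, 0.18269192, 0.22170175]), 'tool_rot': array([ 1.46834194e-01,  9.89159947e-01, -6.25947126e-04, -1.38796711e-03]), 'ft_force': array([-0.41843679,  0.17391916, -4.83776598]), 'ft_torque': array([-0.04663746, -0.01372147,  0.00474217]), 'grip_width': 0.023576248132357383}
```

View pics/sd5.png

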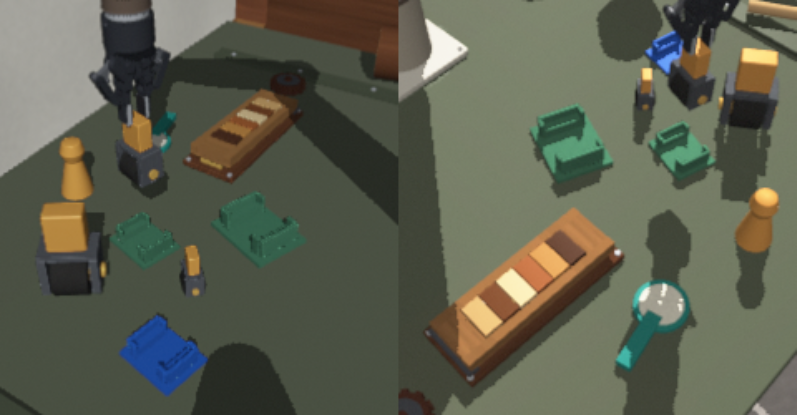

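View pics/w5.png

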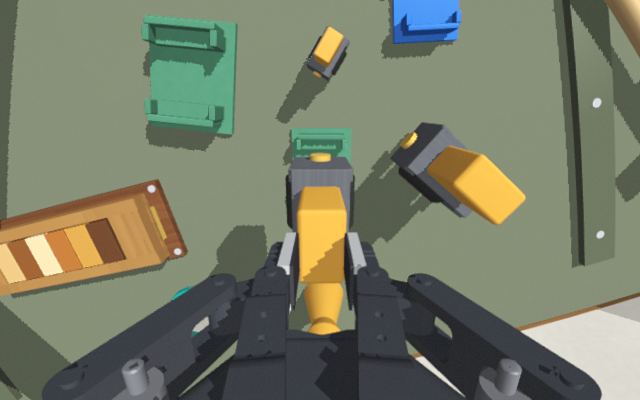

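The roller is held and upright, and its rest is now empty. Now a precise board pose from w1.

```bash
python3 - <<'E'
import cv2
a=cv2.imread('pics/w1.png')[85:170,208:408]
cv2.imwrite('pics/w1z.png',cv2.resize(a,None,fx=4,fy=4,interpolation=cv2.INTER_CUBIC))
a=cv2.imread('pics/w2.png')[140:230,30:230]
cv2.imwrite('pics/w2b.png',cv2.resize(a,None,fx=4,fy=4,interpolation=cv2.INTER_CUBIC))
E
```

```text
(no output)
```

View pics/w1z.png

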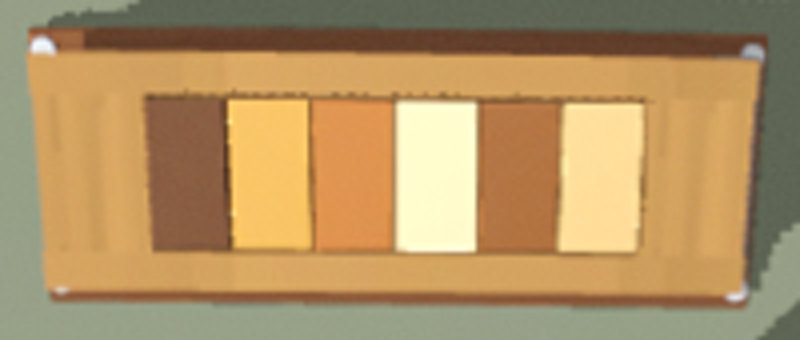

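View pics/w2b.png

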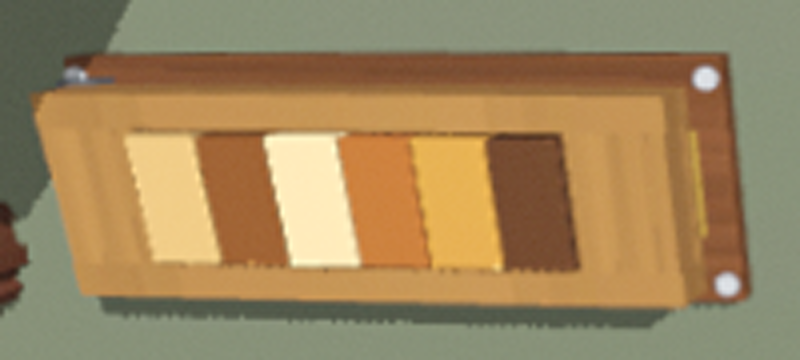

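```bash
python3 - <<'E'
from h import *
from scipy.optimize import least_squares
o2=dict(np.load('w2.npz'))
o1=dict(eef_pos=np.array([ 0.53454119,-0.23428963,0.35636382]),tool_rot=np.array([9.99719786e-01,-2.36682963e-02,-4.00066691e-04,2.44938139e-05]))
a1=lambda p:np.array([208+p[0]/4,85+p[1]/4]);a2=lambda p:np.array([30+p[0]/4,140+p[1]/4])
T=[(-30,-101.25),(30,-101.25),(-30,101.25),(30,101.25)]
B=[(-48,-148),(48,-148),(-48,148),(48,148)]
w1=[(639,250),(645,101),(153,250),(148,97)]; w2=[(125,133),(152,262),(560,136),(580,270)]
b1=[(745,295),(762,58),(50,290),(28,52)]; b2=[(37,95),(82,293),(660,93),(690,307)]
def W(q,pts,up):
    x,y,th,s,dz=q; P=np.array(pts)/1000; s=s
    lz=.045+(P[:,1]+.145)*np.tan(s)+up+dz
    c,n=np.cos(th),np.sin(th)
    return np.c_[x+c*P[:,0]-n*P[:,1],y+n*P[:,0]+c*P[:,1],lz]
def res(q,full=False):
    r=[]
    r.append(proj('wrist',W(q,T,.005),o1)-np.array([a1(p) for p in w1]))
    r.append(proj('wrist',W(q,T,.005),o2)-np.array([a2(p) for p in w2]))
    r.append(proj('wrist',W(q,B,0),o1)-np.array([a1(p) for p in b1]))
    r.append(proj('wrist',W(q,B,0),o2)-np.array([a2(p) for p in b2]))
    if full: return r
    r=np.vstack(r).ravel(); return np.r_[r,q[4]/.0015, (q[3]-.012)/.012]
s=least_squares(res,[.578,-.212,-.05,.01,0]);q=s.x
cov=np.linalg.inv(s.jac.T@s.jac)
print(q,np.degrees(q[2]),np.degrees(q[3]),np.sqrt(np.diag(cov)))
for r in res(q,True): print(r.round(1).tolist())
E
```

```text
[ 0.57829263 -0.21219798 -0.05726784  0.01311418 -0.0010429 ] -3.2812052817652924 0.7513869405475572 [0.00043069 0.00049872 0.00325157 0.00562268 0.00092521]
[[-0.6, -0.5], [-0.2, -0.4], [-0.2, -1.4], [-1.2, -0.4]]
[[-0.6, -0.2], [0.4, -0.6], [-0.9, -0.5], [-1.1, -1.2]]
[[-1.0, -1.3], [-0.8, -0.6], [-0.4, -1.2], [0.2, -0.7]]
[[-2.1, -1.1], [-0.2, -0.5], [0.5, -0.5], [-0.9, -1.6]]
```

>>> send_rows(
  targets=[
    [[0,-4,0,0.05,1.5],[0,-9,0,0.1,1.5],[0,-14,0,0.15,1.5],[0,-19,0,0.2,1.5],[0,-24,0,0.237,1.5],[-0.2,-29,0,0.237,1.5],[-0.3,-34,0,0.237,1.5],[-0.5,-39,0,0.237,1.5],[-0.6,-44,0,0.237,1.5],[-0.6,-49,0,0.237,1.5],[-0.6,-51.5,0,0.237,1.5],[-0.6,-52.3,0,0.237,1.5]],
  ],
)

```text
clock: 11.02
eef_pos: [0.571, -0.3415, 0.2212]
tool_rot: [0.03, 1.0, 0.001, -0.002]
ft_force: [-0.1, -0.0, -4.1]
grip_width: 0.0237
```

>>> send_rows(
  targets=[
    [[0,0,-2,0,1.5],[0,0,-5,0,1.5],[0,0,-7.5,0,1.5],[0,0,-8.5,0,1.5],[0,0,-8.5,0,1.5],[0,0,-8.5,0,1.5],[0,0,-8.5,0,1.5]],
  ],
)

```text
clock: 11.9
eef_pos: [0.5729, -0.3405, 0.14]
tool_rot: [0.029, 1.0, -0.001, 0.001]
ft_force: [0.4, -1.2, -3.7]
grip_width: 0.0234
```

```bash
python3 - <<'E'
from h import *
o,im=cam('wrist','w6.png'); print(o['eef_pos'],o['tool_rot'],o['ft_force'],o['clock'])
_,a=cam('side','d6.png');_,b=cam('scene','s6.png')
a=a[120:270,260:420];b=b[180:330,180:340]
cv2.imwrite('pics/sd6.png',cv2.resize(np.hstack([a,b]),None,fx=2.5,fy=2.5,interpolation=cv2.INTER_CUBIC)[:,:,::-1])
E
```

```text
[ 0.57286125 -0.34045273  0.14001529] [ 2.88499123e-02  9.99582887e-01 -6.16198230e-04  1.16406530e-03] [ 0.41079546 -1.17438103 -3.68415489] 11.9
```

View pics/w6.png

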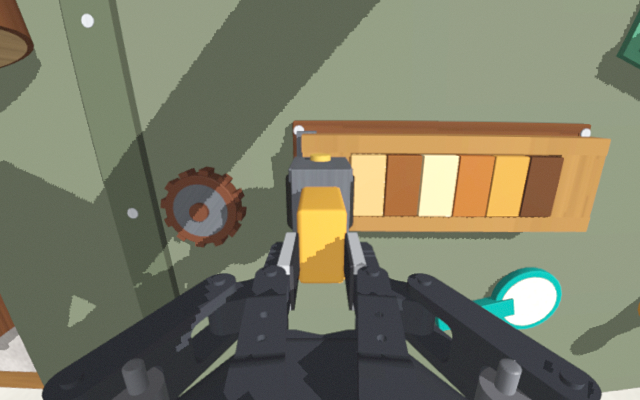

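View pics/sd6.png

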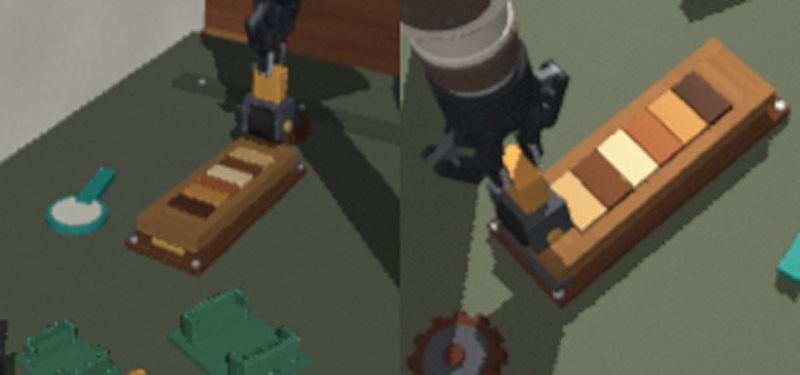

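>>> send_rows(
  targets=[
    [[0,0,-0.8,0,1.5],[0,0,-1.3,0,1.5],[0,0,-1.6,0,1.5],[0,0,-1.7,0,1.5],[0,0,-1.8,0,1.5],[0,0,-1.9,0,1.5],[0,0,-2.0,0,1.5],[0,0,-2.0,0,1.5]],
  ],
)

```text
clock: 13.05
eef_pos: [0.5731, -0.3414, 0.122]
tool_rot: [0.029, 1.0, -0.002, 0.002]
ft_force: [-2.6, 0.2, 9.6]
grip_width: 0.0238
```

>>> send_rows(
  targets=[
    [[0,0,-0.05,0,1.5],[0,0.1,-0.1,0,1.5],[0.01,0.2,-0.1,0,1.5],[0.02,0.3,-0.1,0,1.5],[0.03,0.4,-0.1,0,1.5],[0.03,0.5,-0.1,0,1.5],[0.04,0.6,-0.1,0,1.5],[0.04,0.7,-0.1,0,1.5]],
  ],
)

```text
clock: 14.05
eef_pos: [0.5739, -0.335, 0.1221]
tool_rot: [0.029, 1.0, -0.002, 0.003]
ft_force: [-2.6, -0.4, 12.7]
grip_width: 0.0237
```

>>> send_rows(
  targets=[
    [[-0.03,0.15,0,0,1.5],[-0.06,0.3,0,0,1.5],[-0.09,0.45,0,0,1.5],[-0.11,0.6,0,0,1.5],[-0.13,0.7,0,0,1.5],[-0.14,0.8,0,0,1.5]],
  ],
)

```text
clock: 14.8
eef_pos: [0.5731, -0.327, 0.1221]
tool_rot: [0.029, 1.0, -0.002, 0.003]
ft_force: [-1.9, -0.0, 12.2]
grip_width: 0.0237
```

>>> send_rows(
  targets=[
    [[-0.02,0.12,0,0,1.5],[-0.04,0.24,0,0,1.5],[-0.06,0.36,0,0,1.5],[-0.06,0.48,0,0,1.5],[-0.06,0.6,0,0,1.5],[-0.06,0.72,0,0,1.5],[-0.06,0.84,0,0,1.5],[-0.06,0.96,0,0,1.5]],
  ],
)

```text
clock: 15.8
eef_pos: [0.573, -0.3196, 0.1223]
tool_rot: [0.03, 1.0, -0.004, 0.004]
ft_force: [-1.2, -4.2, 10.3]
grip_width: 0.0237
```

>>> send_rows(
  targets=[
    [[0,0.12,0,0,1.5],[0,0.24,0,0,1.5],[0.01,0.36,0,0,1.5],[0.01,0.48,0,0,1.5],[0.01,0.6,0,0,1.5],[0.02,0.72,0,0,1.5]],
  ],
)

```text
clock: 16.55
eef_pos: [0.5736, -0.3102, 0.1224]
tool_rot: [0.029, 1.0, -0.002, 0.004]
ft_force: [-0.8, -0.5, 11.8]
grip_width: 0.0237
```

>>> send_rows(
  targets=[
    [[0,0.15,-0.05,0,1.5],[0,0.3,-0.05,0,1.5],[0,0.45,-0.05,0,1.5],[0,0.6,-0.05,0,1.5],[0,0.75,-0.05,0,1.5],[0,0.9,-0.05,0,1.5],[0,1.05,-0.05,0,1.5],[0,1.2,-0.05,0,1.5]],
  ],
)

```text
clock: 17.55
eef_pos: [0.5742, -0.2985, 0.1226]
tool_rot: [0.029, 1.0, -0.003, 0.005]
ft_force: [-1.6, -0.3, 14.2]
grip_width: 0.0238
```

>>> send_rows(
  targets=[
    [[0,0.15,0,0,1.5],[0,0.3,0,0,1.5],[0.02,0.45,0,0,1.5],[0.02,0.6,0,0,1.5],[0.03,0.75,0.01,0,1.5],[0.03,0.9,0.01,0,1.5],[0.04,1.05,0.01,0,1.5],[0.04,1.2,0.01,0,1.5]],
  ],
)

```text
clock: 18.55
eef_pos: [0.5746, -0.2892, 0.1228]
tool_rot: [0.03, 1.0, -0.005, 0.005]
ft_force: [-0.2, -5.4, 12.7]
grip_width: 0.0235
```

>>> send_rows(
  targets=[
    [[0,0.15,0,0,1.5],[0,0.3,0,0,1.5],[0,0.45,0,0,1.5],[0.02,0.6,0.01,0,1.5],[0.02,0.75,0.01,0,1.5],[0.03,0.9,0.01,0,1.5],[0.04,1.05,0.02,0,1.5],[0.05,1.2,0.02,0,1.5]],
  ],
)

```text
clock: 19.55
eef_pos: [0.5755, -0.2745, 0.1231]
tool_rot: [0.029, 1.0, -0.003, 0.006]
ft_force: [-0.8, -1.5, 14.6]
grip_width: 0.0238
```

>>> send_rows(
  targets=[
    [[0,0.15,0,0,1.5],[0,0.3,0,0,1.5],[0,0.45,0,0,1.5],[0.01,0.6,0.01,0,1.5],[0.01,0.75,0.01,0,1.5],[0.02,0.9,0.01,0,1.5],[0.02,1.05,0.01,0,1.5],[0.02,1.2,0.02,0,1.5],[0.03,1.35,0.02,0,1.5],[0.03,1.5,0.02,0,1.5]],
  ],
)

```text
clock: 20.8
eef_pos: [0.5762, -0.2594, 0.1235]
tool_rot: [0.029, 1.0, -0.003, 0.006]
ft_force: [0.5, -1.0, 14.8]
grip_width: 0.0236
```

>>> send_rows(
  targets=[
    [[0.01,0.15,0,0,1.5],[0.02,0.3,0,0,1.5],[0.02,0.45,0.01,0,1.5],[0.03,0.6,0.01,0,1.5],[0.03,0.75,0.01,0,1.5],[0.04,0.9,0.01,0,1.5],[0.05,1.05,0.01,0,1.5],[0.06,1.2,0.02,0,1.5],[0.06,1.35,0.02,0,1.5],[0.07,1.5,0.02,0,1.5]],
  ],
)

```text
clock: 22.05
eef_pos: [0.577, -0.2448, 0.1237]
tool_rot: [0.029, 1.0, -0.003, 0.006]
ft_force: [1.0, -1.4, 14.6]
grip_width: 0.0232
```

>>> send_rows(
  targets=[
    [[0,0.15,0,0,1.5],[0,0.3,0,0,1.5],[0,0.45,0.01,0,1.5],[0.01,0.6,0.01,0,1.5],[0.01,0.75,0.01,0,1.5],[0.02,0.9,0.01,0,1.5],[0.02,1.05,0.02,0,1.5],[0.03,1.2,0.02,0,1.5],[0.03,1.35,0.02,0,1.5],[0.04,1.5,0.02,0,1.5]],
  ],
)

```text
clock: 23.3
eef_pos: [0.5777, -0.2293, 0.1241]
tool_rot: [0.029, 1.0, -0.003, 0.007]
ft_force: [-0.2, -0.2, 16.1]
grip_width: 0.0238
```

```bash
python3 - <<'E'
from h import *
o,im=cam('wrist','w7.png'); print(o['eef_pos'],R.from_quat(o['tool_rot']).as_matrix()[:,2],o['ft_force'],o['clock'])
E
```

```text
[ 0.5777402  -0.22931799  0.12410199] [ 0.01293617 -0.00553199 -0.99990102] [-0.19326678 -0.22347804 16.08092062] 23.3
```

View pics/w7.png

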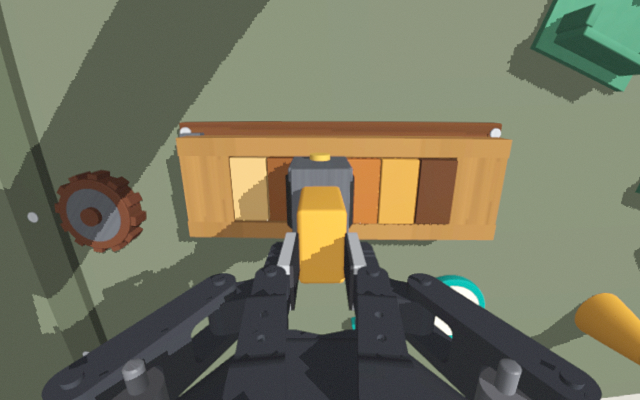

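>>> send_rows(
  targets=[
    [[0,0.15,0.01,0,1.5],[0,0.3,0.01,0,1.5],[0.01,0.45,0.02,0,1.5],[0.02,0.6,0.02,0,1.5],[0.03,0.75,0.02,0,1.5],[0.04,0.9,0.03,0,1.5],[0.05,1.05,0.03,0,1.5],[0.06,1.2,0.03,0,1.5],[0.07,1.35,0.04,0,1.5],[0.08,1.5,0.04,0,1.5]],
  ],
)

```text
clock: 24.6
eef_pos: [0.5784, -0.216, 0.1244]
tool_rot: [0.029, 1.0, -0.004, 0.006]
ft_force: [0.6, -4.1, 16.0]
grip_width: 0.024
```

>>> send_rows(
  targets=[
    [[0,0.15,0,0,1.5],[0.01,0.3,0,0,1.5],[0.02,0.45,0.01,0,1.5],[0.03,0.6,0.01,0,1.5],[0.04,0.75,0.02,0,1.5],[0.05,0.9,0.02,0,1.5],[0.06,1.05,0.02,0,1.5],[0.07,1.2,0.03,0,1.5],[0.07,1.35,0.03,0,1.5],[0.08,1.5,0.03,0,1.5]],
  ],
)

```text
clock: 25.85
eef_pos: [0.5794, -0.1991, 0.1247]
tool_rot: [0.029, 1.0, -0.002, 0.007]
ft_force: [-0.1, -0.6, 16.0]
grip_width: 0.0236
```

>>> send_rows(
  targets=[
    [[0,0.15,0,0,1.5],[0.01,0.3,0,0,1.5],[0.02,0.45,0.01,0,1.5],[0.03,0.6,0.01,0,1.5],[0.04,0.75,0.02,0,1.5],[0.05,0.9,0.02,0,1.5],[0.06,1.05,0.02,0,1.5],[0.07,1.2,0.03,0,1.5],[0.08,1.35,0.03,0,1.5],[0.08,1.5,0.03,0,1.5]],
  ],
)

```text
clock: 27.1
eef_pos: [0.58, -0.1868, 0.125]
tool_rot: [0.03, 1.0, -0.005, 0.006]
ft_force: [0.1, -6.3, 13.6]
grip_width: 0.0234
```

>>> send_rows(
  targets=[
    [[0,0.15,0,0,1.5],[0.01,0.3,0,0,1.5],[0.02,0.45,0.01,0,1.5],[0.03,0.6,0.01,0,1.5],[0.04,0.75,0.02,0,1.5],[0.05,0.9,0.02,0,1.5],[0.06,1.05,0.02,0,1.5],[0.07,1.2,0.03,0,1.5],[0.08,1.35,0.03,0,1.5],[0.08,1.5,0.03,0,1.5]],
  ],
)

```text
clock: 28.35
eef_pos: [0.5811, -0.1689, 0.1253]
tool_rot: [0.029, 1.0, -0.002, 0.007]
ft_force: [0.4, -0.4, 16.9]
grip_width: 0.0235
```

>>> send_rows(
  targets=[
    [[0,0.15,0,0,1.5],[0.01,0.3,0,0,1.5],[0.02,0.45,0.01,0,1.5],[0.03,0.6,0.01,0,1.5],[0.04,0.75,0.02,0,1.5],[0.05,0.9,0.02,0,1.5],[0.06,1.05,0.02,0,1.5],[0.07,1.2,0.03,0,1.5],[0.08,1.35,0.03,0,1.5],[0.08,1.5,0.03,0,1.5]],
  ],
)

```text
clock: 29.6
eef_pos: [0.5818, -0.1557, 0.1256]
tool_rot: [0.029, 1.0, -0.004, 0.007]
ft_force: [0.5, -5.4, 15.4]
grip_width: 0.0236
```

>>> send_rows(
  targets=[
    [[0,0.15,0,0,1.5],[0.01,0.3,0.01,0,1.5],[0.02,0.45,0.01,0,1.5],[0.03,0.6,0.01,0,1.5],[0.03,0.75,0.02,0,1.5],[0.04,0.9,0.02,0,1.5],[0.05,1.05,0.02,0,1.5],[0.06,1.2,0.03,0,1.5],[0.07,1.35,0.03,0,1.5],[0.07,1.5,0.04,0,1.5]],
  ],
)

```text
clock: 30.85
eef_pos: [0.5827, -0.1387, 0.126]
tool_rot: [0.029, 1.0, -0.002, 0.007]
ft_force: [0.8, -1.0, 15.3]
grip_width: 0.0237
```

>>> send_rows(
  targets=[
    [[0,0.15,0,0,1.5],[0.01,0.3,0,0,1.5],[0.02,0.45,0.01,0,1.5],[0.03,0.6,0.01,0,1.5],[0.03,0.75,0.02,0,1.5],[0.04,0.9,0.02,0,1.5],[0.05,1.05,0.02,0,1.5],[0.06,1.2,0.03,0,1.5],[0.07,1.35,0.03,0,1.5],[0.07,1.5,0.03,0,1.5]],
  ],
)

```text
clock: 32.1
eef_pos: [0.5836, -0.1235, 0.1264]
tool_rot: [0.029, 1.0, -0.001, 0.007]
ft_force: [0.9, -1.9, 15.9]
grip_width: 0.0237
```

>>> send_rows(
  targets=[
    [[0,0.15,0,0,1.5],[0.01,0.3,0,0,1.5],[0.02,0.45,0.01,0,1.5],[0.03,0.6,0.01,0,1.5],[0.03,0.75,0.02,0,1.5],[0.04,0.9,0.02,0,1.5],[0.05,1.05,0.02,0,1.5],[0.06,1.2,0.03,0,1.5],[0.07,1.35,0.03,0,1.5],[0.07,1.5,0.03,0,1.5]],
  ],
)

```text
clock: 33.35
eef_pos: [0.5845, -0.1088, 0.1267]
tool_rot: [0.029, 1.0, -0.002, 0.007]
ft_force: [0.3, -1.2, 16.3]
grip_width: 0.0235
```

>>> send_rows(
  targets=[
    [[0,0.15,0,0,1.5],[0.01,0.3,0,0,1.5],[0.02,0.45,0.01,0,1.5],[0.03,0.6,0.01,0,1.5],[0.03,0.75,0.02,0,1.5],[0.04,0.9,0.02,0,1.5],[0.05,1.05,0.02,0,1.5],[0.06,1.2,0.03,0,1.5]],
  ],
)

```text
clock: 34.35
eef_pos: [0.5852, -0.0963, 0.127]
tool_rot: [0.029, 1.0, -0.001, 0.007]
ft_force: [0.3, -1.3, 16.3]
grip_width: 0.0235
```

```bash
python3 - <<'E'
from h import *
y=np.array([-.335,-.327,-.3102,-.2985,-.2745,-.2594,-.2448,-.2293,-.216,-.1991,-.1868,-.1689,-.1557,-.1387,-.1235,-.1088,-.0963])
z=np.array([1221,1221,1224,1226,1231,1235,1237,1241,1244,1247,1250,1253,1256,1260,1264,1267,1270])/10
p=np.polyfit(y,z,1);print(p,(z-np.polyval(p,y)).round(2))
o,im=cam('wrist','w8.png'); print(o['eef_pos'],o['ft_force'],o['clock'])
a=im[110:250,60:400]
_,b=cam('side','d8.png'); b=b[150:250,280:420]
cv2.imwrite('pics/w8z.png',cv2.resize(a,None,fx=2.3,fy=2.3,interpolation=cv2.INTER_CUBIC)[:,:,::-1])
cv2.imwrite('pics/d8z.png',cv2.resize(b,None,fx=5,fy=5,interpolation=cv2.INTER_CUBIC)[:,:,::-1])
E
```

```text
[ 20.96633331 128.9234623 ] [ 0.2   0.03 -0.02 -0.07 -0.07  0.02 -0.09 -0.02  0.01 -0.05 -0.01 -0.08
 -0.06 -0.02  0.07  0.06  0.1 ]
[ 0.58517155 -0.09633266  0.12702344] [ 0.32925098 -1.34821733 16.25840254] 34.35
```

View pics/w8z.png

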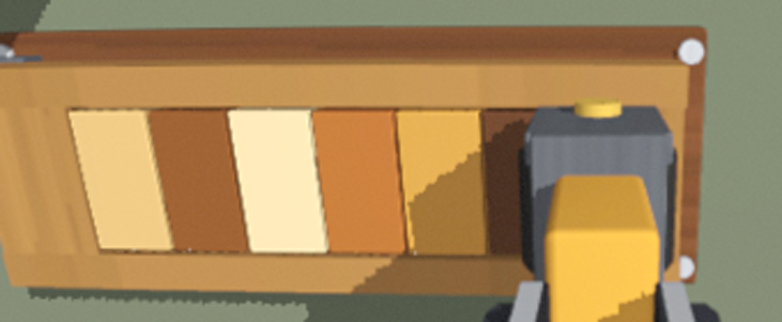

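View pics/d8z.png

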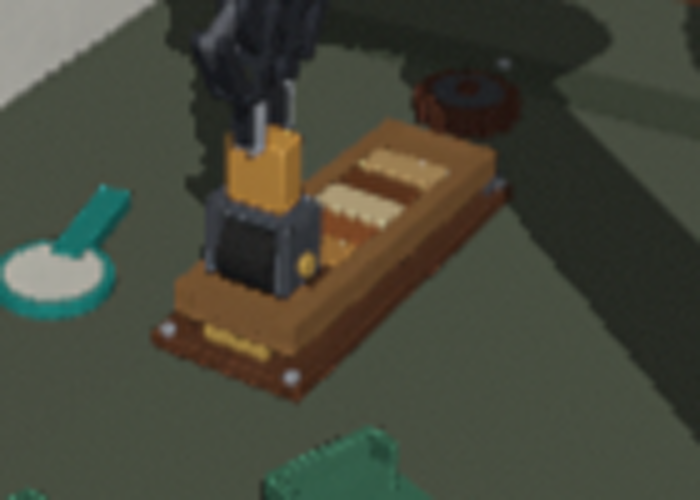

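All six heights lie on one line to 0.2 mm along the margins and tiles, and the picture shows no proud tile steps. Lifting off now.

>>> send_rows(
  targets=[
    [[0,0,1,0,1.5],[0,0,3,0,1.5],[0,0,6,0,1.5],[0,0,9,0,1.5],[0,3,10,-0.05,1.5],[0,8,10,-0.1,1.5],[0,13,10,-0.15,1.5],[0,18,10,-0.2,1.5],[0,23,10,-0.237,1.5],[0,26,10,-0.237,1.5],[0,27,10,-0.237,1.5],[0,27,10,-0.237,1.5]],
  ],
)

```text
clock: 35.95
eef_pos: [0.5791, 0.1747, 0.2198]
tool_rot: [0.146, 0.989, -0.001, -0.001]
ft_force: [0.0, -1.2, -3.5]
grip_width: 0.0239
```

```bash
python3 - <<'E'
from h import *
o,im=cam('wrist','w9.png'); print(o['eef_pos'],o['tool_rot'],R.from_quat(o['tool_rot']).as_matrix()[:,2],o['ft_force'],o['clock'],o['grip_width'])
np.savez('w9.npz',eef_pos=o['eef_pos'],tool_rot=o['tool_rot'])
_,a=cam('side','d9.png');_,b=cam('scene','s9.png')
cv2.imwrite('pics/d9z.png',cv2.resize(np.hstack([a[180:300,210:370],b[70:190,290:450]]),None,fx=2.5,fy=2.5,interpolation=cv2.INTER_CUBIC)[:,:,::-1])
E
```

```text
[0.57914246 0.17466162 0.21984311] [ 1.46429160e-01  9.89220552e-01 -6.82267150e-04 -8.57822756e-04] [-0.00189696 -0.0010986  -0.9999976 ] [ 0.02186897 -1.16800498 -3.47461342] 35.95 0.02392664074426993
```

View pics/w9.png

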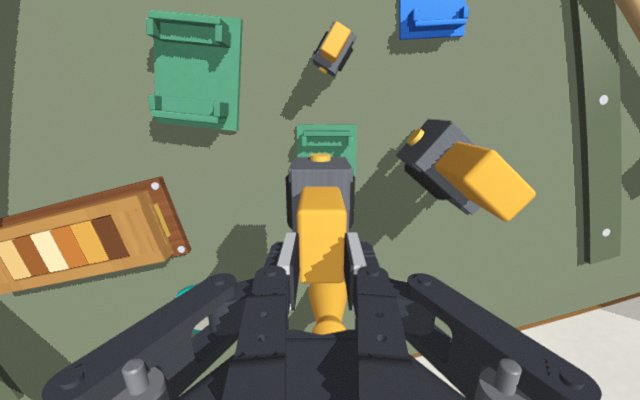

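View pics/d9z.png

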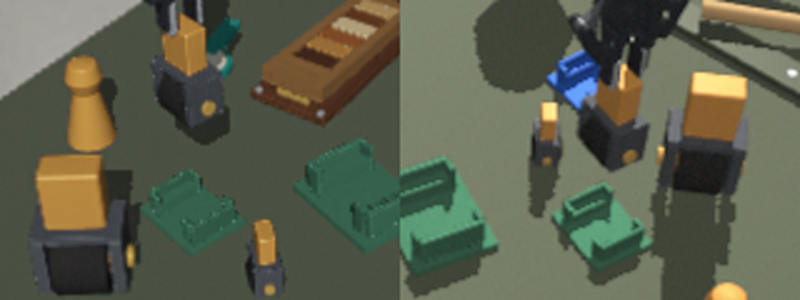

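>>> send_rows(
  targets=[
    [[0,0.8,-1,0,1.5],[0,0.8,-4,0,1.5],[0,0.8,-7,0,1.5],[0,0.8,-9,0,1.5],[0,0.8,-10,0,1.5],[0,0.8,-10,0,1.5],[0,0.8,-10,0,1.5],[0,0.8,-10,0,1.5]],
  ],
)

```text
clock: 37.1
eef_pos: [0.5805, 0.1829, 0.122]
tool_rot: [0.147, 0.989, 0.001, 0.001]
ft_force: [0.2, -0.1, -4.1]
grip_width: 0.0237
```

```bash
python3 - <<'E'
from h import *
o,im=cam('wrist','w10.png'); print(o['eef_pos'],o['tool_rot'],R.from_quat(o['tool_rot']).as_matrix()[:,2],o['ft_force'],o['clock'],o['grip_width'])
_,a=cam('side','d10.png');_,b=cam('scene','s10.png')
cv2.imwrite('pics/d10z.png',cv2.resize(np.hstack([a[200:300,230:330],b[100:200,320:420]]),None,fx=4,fy=4,interpolation=cv2.INTER_CUBIC)[:,:,::-1])
E
```

```text
[0.5804614  0.18292932 0.12202501] [1.46900518e-01 9.89150612e-01 5.07154091e-04 1.02346185e-03] [ 2.17371822e-03  7.02609408e-04 -9.99997391e-01] [ 0.20340041 -0.0501832  -4.10123419] 37.1 0.023695456137010663
```

View pics/d10z.png

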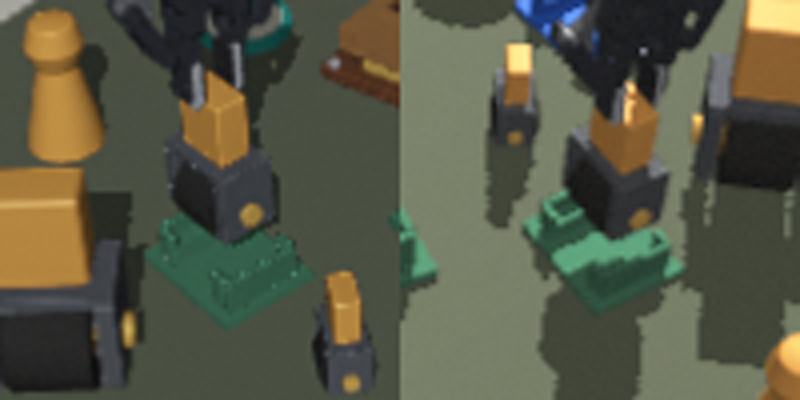

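View pics/w10.png

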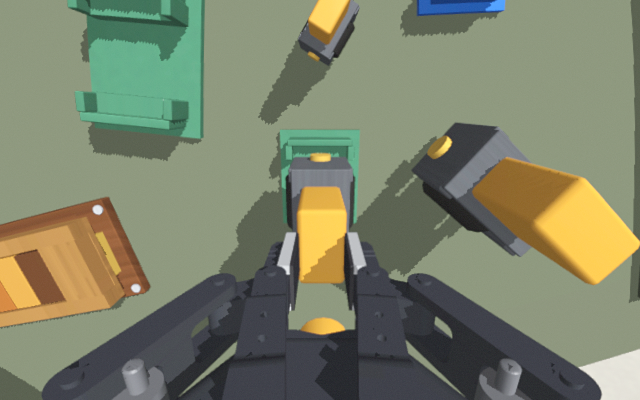

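>>> send_rows(
  targets=[
    [[-0.2,0,0,0,1.5],[-0.2,0,-0.6,0,1.5],[-0.2,0,-1.2,0,1.5],[-0.2,0,-1.8,0,1.5],[-0.2,0,-2.4,0,1.5],[-0.2,0,-2.8,0,1.5],[-0.2,0,-2.8,0,1.5]],
  ],
)

```text
clock: 38.12
eef_pos: [0.5773, 0.1826, 0.0923]
tool_rot: [0.147, 0.989, -0.0, -0.0]
ft_force: [-0.5, -0.1, -4.1]
grip_width: 0.0232
```

>>> send_rows(
  targets=[
    [[0.1,0,-0.2,0,1.5],[0.1,0,-0.4,0,1.5],[0.1,0,-0.6,0,1.5],[0.1,0,-0.75,0,1.5],[0.1,0,-0.85,0,1.5],[0.1,0,-0.85,0,1.5]],
  ],
)

```text
clock: 38.88
eef_pos: [0.5788, 0.1827, 0.085]
tool_rot: [0.147, 0.989, 0.0, 0.0]
ft_force: [-3.0, -1.2, 0.7]
grip_width: 0.0235
```

>>> send_rows(
  targets=[
    [[0,0,0,0,2.8],[0,0,0,0,3.5],[0,0,0,0,5],[0,0,0,0,5],[0,0,0,0,5]],
  ],
)

```text
clock: 39.5
eef_pos: [0.5787, 0.1827, 0.0843]
tool_rot: [0.147, 0.989, 0.0, 0.0]
ft_force: [0.2, 0.1, -0.5]
grip_width: 0.0502
```

```bash
python3 - <<'E'
from h import *
o,im=cam('wrist','w11.png'); print(o['eef_pos'],o['ft_force'],o['clock'],o['grip_width'])
E
```

```text
[0.57874274 0.18274741 0.08433003] [ 0.22492304  0.13797763 -0.45157975] 39.5 0.05015603829885557
```

View pics/w11.png

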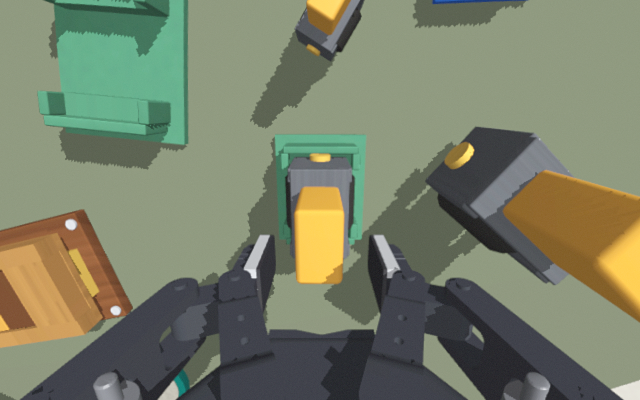

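The picture matches the one taken just before the grasp, with the roller seated in its rest and the pads clear. I'll retreat straight up and measure it.

>>> send_rows(
  targets=[
    [[0,0,1.5,0,5],[0,0,5,0,5],[0,0,9,0,5],[0,0,13,0,5],[-3.3,0.3,16.3,0.15,5],[-3.3,0.3,16.3,0.246,5],[-3.3,0.3,16.3,0.246,5],[-3.3,0.3,16.3,0.246,5]],
  ],
)

```text
clock: 40.55
eef_pos: [0.5456, 0.1856, 0.2472]
tool_rot: [0.025, 1.0, -0.0, -0.0]
ft_force: [0.6, -0.8, -0.4]
grip_width: 0.05
```

```bash
python3 - <<'E'
from h import *
o,im=cam('wrist','w12.png'); print(o['eef_pos'],o['clock'],o['ft_force'])
_,a=cam('side','d12.png');_,b=cam('scene','s12.png')
a3=cv2.resize(im[130:240,260:380],None,fx=3.3,fy=3.3,interpolation=cv2.INTER_CUBIC)
a3=cv2.resize(a3,(396,363)); b3=cv2.resize(a[200:310,225:345],(396,363))
cv2.imwrite('pics/w12z.png',np.hstack([a3,b3])[:,:,::-1])
d=cv2.absdiff(cv2.imread('pics/w3.png'),im[:,:,::-1].copy()); print('diff roller area',d[130:240,270:375].mean())
s0=cv2.imread('pics/scene0.png');print('bystander diffs cone,numwheel,incl',[np.round(cv2.absdiff(s0,b[:,:,::-1].copy())[v-20:v+20,u-22:u+22].mean(),1) for u,v in [(415,203),(201,324),(352,262)]])
cv2.imwrite('pics/s12z.png',cv2.resize(b[70:340,170:450],None,fx=2.2,fy=2.2,interpolation=cv2.INTER_CUBIC)[:,:,::-1])
E
```

```text
[0.54559179 0.18559748 0.24722885] 40.55 [ 0.60915417 -0.78296118 -0.36387312]
diff roller area 2.5247330447330447
bystander diffs cone,numwheel,incl [np.float64(3.0), np.float64(27.9), np.float64(37.9)]
```

View pics/w12z.png

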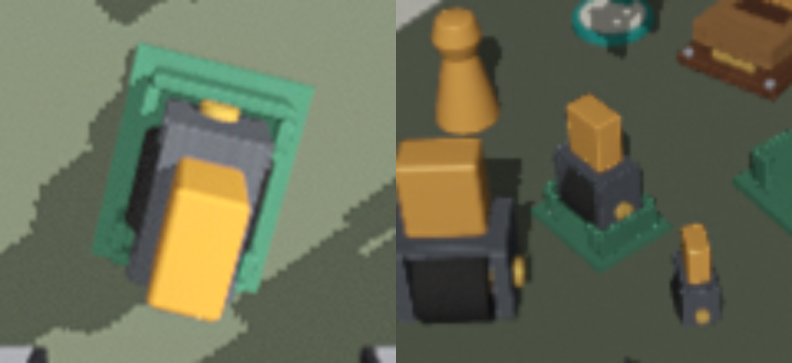

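View pics/s12z.png

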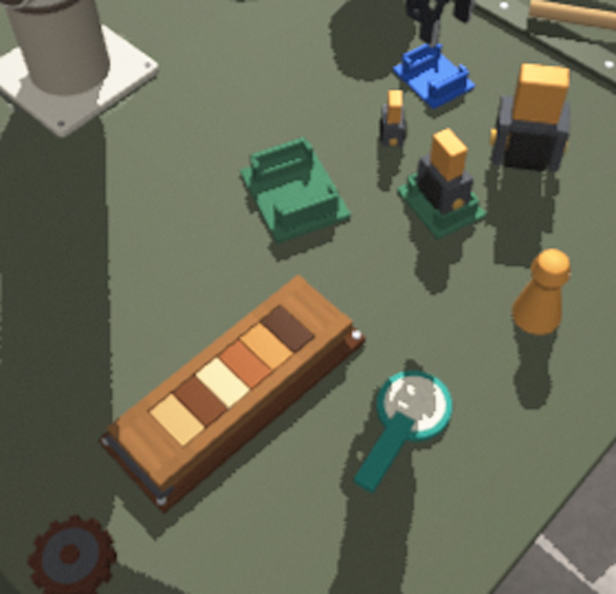

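```bash
python3 -c "
from workcell import bot
print(bot.job_done())"
```

```text
the job is handed in; nothing more can be done
None
```

The job is done and handed in at about 40.6 s, with no verdict reported. I took the middle-sized roller from the small green rest and rolled it from the hinge-end margin to the wedge-end margin in one pass. Then I stood it back in its rest and let go.

**Pressing force:** once on the tiles, the wrist read about 10 to 17 N. With the roller's weight of roughly 4 to 5 N, that is about 15 to 22 N on the strip. I saw it only at the end of each move call, not continuously.

**Tiles:** the roller's height along both margins and all six tiles stayed on one straight line within 0.2 mm, at a slope of about 1.2 degrees. No tile stood proud in the pictures taken before or after lifting off. The slope disagrees with my earlier image estimate of about 0.75 degrees, which was uncertain by about 0.3.

**Roller in its rest:** the final wrist picture of the roller nearly matches the one taken before the pick-up. The TCP was within about 0.5 mm of its pick-up position when I let go, and the gripper is well clear.

**Bystanders:** the cone's surroundings are unchanged from the start. The pixel check did show changes around the numbering wheel and the inclinometer. I put those down to the arm's shadow, since both look to be in their original places, but I did not re-measure them.

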